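# Balance a lead-weighted lever bar on a one-post rest

## Robot

A 6-joint arm with a two-finger parallel gripper is mounted at the origin on a cart in front of the work surface, level with it; the furniture and walls round the work are solid. World frame = base frame: x ahead of the robot, y to its left, z up, the work surface at z = 0. Lengths are in m, angles in degrees, forces in N, time in s.
With the tool pointing down it reaches from about 0.4 to 0.825 m from the base axis. Payload 7 kg.
Tool frame: the origin (TCP) lies on the centre line of the jaws, within the pads' length; the fingertips stand 19 mm ahead of it and the grasp point (between the pads) is the TCP (r.tip_extent is the distance from the TCP to the fingertips, in m); z points along the fingers, y is the line along which they close (so a half turn about z gives the same grasp; the last joint's range is limited). The gripper opens to 88 mm and grips with 3 to 60 N. Pads are 19 mm wide; open, the fingers measure 130 mm over their backs; the gripper's body (78 mm by 193 mm) begins 47 mm behind the grasp point.
Start: joints at [80.621, 20.546, 0.682, 0, -70.136, -16.507], TCP at [0.295, 0.607, 0.246] pointing down, gripper open.
Joint ranges: [-176.03, 176.03], [-82.01, 121.73], [-58.28, 71.71], [-173.87, 95.51], [-174.79, -0.11], [-173.66, 173.66]. Speed limits (degrees/s): [136.94, 136.94, 172.46, 180, 180, 180].

## Interface

Orientations are given as [roll, pitch, yaw] about the fixed x, y, z axes, in that order (R = Rz(yaw) Ry(pitch) Rx(roll)).
In Python, from plant import r gives the robot as it stands. The module is installed in compiled form; this text tells all that it offers.
- The arm moves only by the tool jog_arm, never from a script. Its argument "deltas" is a list that holds one entry, the list of rows, each a list of 5 numbers: the opening, from -1 (shut) to 1 (fully open), then the shift along the world's x, y, z in cm, then the turn about the world's z in rad. In form: [[[claw, dx, dy, dz, turn], ...]]. A call has 1 to 8 rows; each row shifts and turns the commanded pose from where the row before left it; what a row does not reach is not made up. A row lasts 1/8 s, in which the tool goes at most 62.5 mm and 10.7 degrees, less where a joint would pass 70% of its speed; a pose out of reach is approached as far as the arm can. A call with a gripper value outside its range is refused whole. The fingers move at their own pace and stop on an object; "force" is the grip in N (left out, the last holds). Time passes only in rows, so rows that do not move let the fingers close. It gives the time, the measured TCP pose, the force, the opening and the grip force at its end, in the units of the state.
- r.get_state(): the state, without advancing time (a new reading comes with each control period).
- r.capture(name): name is "scene" or "top" or "wrist"; returns the picture (480x640x3 uint8, blue, green, red); there is no depth.
- r.camera_info(name): a dict with "fx", "fy", "cx", "cy" (pixels), "view" (4x4, takes a point from world to camera coordinates). Camera axes: x right, y up, looking along -z (the intrinsics and any distortion apply to the point x, -y, -z); pixel columns grow to the right and rows downward; lengths in m; the calibration is good to about 2 mm. A picture is of the moment at which its call begins: read the wrist's pose just before it. camera_info takes no time and is no camera call; for the wrist camera it gives the pose at the moment of the call.
- r.close_job(): hands the job in; it is judged then, once.
The state is a dict: "time_s": time; "joints": joint angles; "qd": joint speeds; "joint_torque": joint torques, N m; "tcp_pos": TCP position; "eef_rot": TCP orientation; "contact_force": force on the tool from outside, world axes, zero at the start; "moment": the same for the moment, N m; "gripper_width": finger opening in m; "gripper_force": force on a finger pad.
Only numpy, scipy, OpenCV 4.12 (cv2) and the standard library are available. Lean on these libraries where they do the work, as an engineer would, in place of code of your own. Each camera call takes 0.05 s, during which the arm holds its last target. There are 200 camera calls.

## Task

The wooden lever bar has a lead plug sealed somewhere inside, so its balance point cannot be seen. Lift it a little at trial points to feel where it balances, without letting it tip steeply, then lift it off the bench held level and set it down gently on the small sprung pad of the one-post rest, so that it stays there level by itself with both ends free, ready for varnishing. Leave the other tools where they lie.

Things in the scene. Friction and masses are not known exactly. Their poses are not given: they have to be found in the camera images.
- bar: Wooden bar, 360 mm long (x), 24 wide (y), 34 high (z), a thin steel cap on each end, lying on the bench roughly left to right; 0.5 to 0.7 kg. Origin: middle of its underside. A hidden lead plug (it does not shift) puts the balance point up to 90 mm from the middle, either side. Grip across the 24 mm from above; 60 N or more keeps it from turning in the pads; keep tips 5 mm above its underside.
- rest_pad: Flat square pad, 20 x 20 mm, rubber-faced, on top of a dark steel post with a round foot 90 mm across, fixed on the bench. Origin: centre of the pad's upper face, 95 mm above the bench. It sinks on a spring, 2 N per mm, 10 mm at most; more than 20 N is rough. The bar stays level only if its balance point is over the pad, within 10 mm of its centre.
- sanding_block: Bystander: brown and red sanding block, 64 x 106 x 31 mm, lying loose; origin at the centre of its underside.
- block_plane: Bystander: small black metal block plane, 45 x 162 x 40 mm, lying loose; origin at the centre of its underside.
- pliers: Bystander: blue-handled pliers, 63 x 186 x 12 mm, lying loose; origin at the centre of its underside.

How it is judged:
By the outcome, as a careful person would: the job done as asked, in the order asked, and still so for the second after the job is handed in, with the robot touching nothing.
It also fails if it takes over 58 s, if anything falls off the work surface, if the arm or the gripper's body presses on something with over 40 N, if the wrist force passes 120 N, or if a joint passes its speed limit or range.

## Working session

There is one attempt and no reset: what is moved stays moved. The work goes in short steps, Python scripts to look and compute and a tool call to move; the robot and the scene stay as the last step left them, time stands still between calls to the robot, and variables do not carry over. Pictures are saved under pics/ and viewed, at most 10 in all, crops included, and the job is handed in when it is done.

Besides the shell and the picture viewer there is one more tool, called after "Call:" as a command line: name --argument value ..., lists and objects as JSON in quotes. jog_arm: Moves the arm, as the interface text tells. Its arguments: {"type":"object","properties":{"deltas":{"type":"array"},"force":{"type":"number"}},"required":["deltas"]}

```bash
mkdir -p pics
cat > h.py <<'E'
import numpy as np, cv2
from plant import r
def ray(name,u,v,ci=None):
    c=ci or r.camera_info(name); V=np.array(c["view"]); 
    d=np.array([(u-c["cx"])/c["fx"],-(v-c["cy"])/c["fy"],-1.0])
    R=V[:3,:3]; return -R.T@V[:3,3], R.T@d
def plane(name,u,v,z,ci=None):
    o,d=ray(name,u,v,ci); return o+d*(z-o[2])/d[2]
def tri(a,b):
    (o1,d1),(o2,d2)=a,b
    s=np.linalg.lstsq(np.c_[d1,-d2],o2-o1,rcond=None)[0]
    p,q=o1+s[0]*d1,o2+s[1]*d2
    return (p+q)/2,np.linalg.norm(p-q)
E
python3 - <<'E'
from h import *
for n in("scene","top"):
    cv2.imwrite(f"pics/{n}0.png",r.capture(n)); print(r.camera_info(n))
print(r.get_state(), r.tip_extent)
E
```

```text
{'fx': 461.14900913353927, 'fy': 461.14900913353927, 'cx': 326.1890960701952, 'cy': 244.44958981063826, 'view': array([[-0.88530293, -0.46494433, -0.00809251,  0.51175006],
       [ 0.23117483, -0.45514776,  0.85988297, -0.23562148],
       [-0.403481  ,  0.75938613,  0.51042707, -0.64793061],
       [ 0.        ,  0.        ,  0.        ,  1.        ]])}
{'fx': 582.3668078308867, 'fy': 582.3668078308867, 'cx': 318.36813597674484, 'cy': 241.72920427924493, 'view': array([[-0.00572213, -0.99997465,  0.004238  , -0.0312657 ],
       [ 0.9814304 , -0.00480332,  0.19175842, -0.60093866],
       [-0.19173321,  0.00525657,  0.98143301, -1.29008238],
       [ 0.        ,  0.        ,  0.        ,  1.        ]])}
{'time_s': 0.1, 'joints': array([ 8.06214946e+01,  2.05855295e+01,  6.38340163e-01, -1.70776115e-02,
       -7.01334187e+01, -1.65061025e+01]), 'qd': array([ 0.01489193,  0.00399128,  0.12688793,  0.0332048 , -0.02393193,
       -0.00336074]), 'joint_torque': array([-9.89323671e-04, -5.84162378e+01,  2.93752509e+01,  7.01550186e+00,
        1.01575954e-02, -6.23212850e-05]), 'tcp_pos': array([0.29453494, 0.60690463, 0.24473356]), 'eef_rot': array([ 1.79918152e+02, -7.51085395e-03, -2.58904173e+01]), 'contact_force': array([ 0.75260093,  1.28780354, -0.38311051]), 'moment': array([-0.03716727, -0.0946563 ,  0.01701829]), 'gripper_force': 0.0, 'gripper_width': 0.08768785158115631} 0.019
```

View pics/scene0.png

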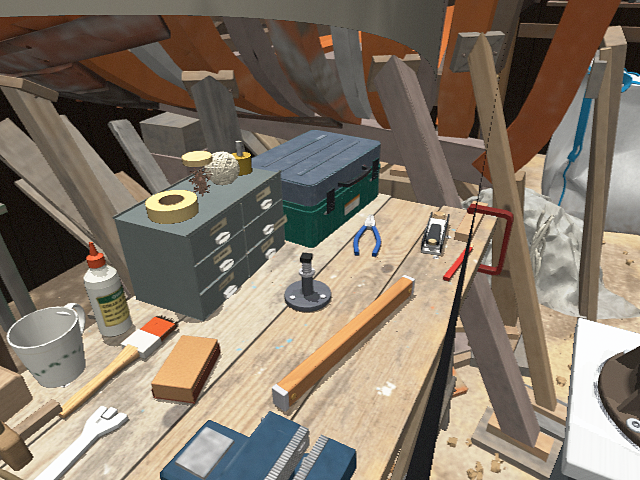

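View pics/top0.png

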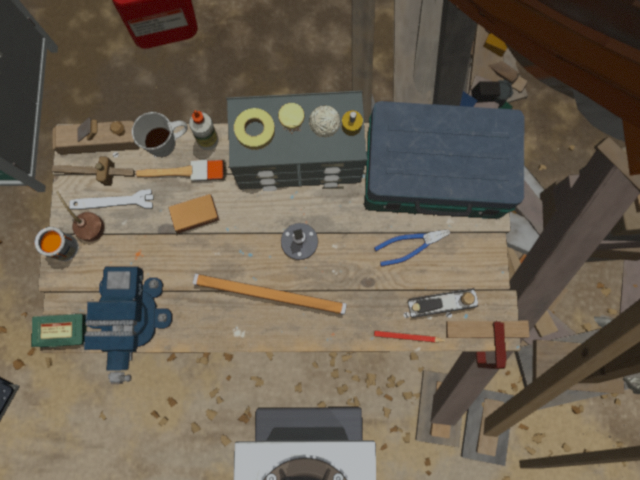

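The scene view shows the bar from about (281,395) to (410,283), with the rest at (307,258) for its pad and (307,295) for its foot. The top view shows the bar from (197,280) to (344,308) and the rest at (299,238). The bystanders are clear of the bar: block (193,213), pliers (412,246) and plane (442,304). Next I'll measure with masks.

Run:
```python
from h import *
t=cv2.imread("pics/top0.png"); s=cv2.imread("pics/scene0.png")
def big(img,box):
    x0,y0,x1,y1=box; h=cv2.cvtColor(img,cv2.COLOR_BGR2HSV)
    m=np.zeros(h.shape[:2],np.uint8); k=cv2.inRange(h,(8,140,70),(22,255,255)); m[y0:y1,x0:x1]=k[y0:y1,x0:x1]
    m=cv2.morphologyEx(m,cv2.MORPH_OPEN,np.ones((3,3)))
    c=max(cv2.findContours(m,0,2)[0],key=cv2.contourArea); return m,c
m,c=big(t,(185,265,360,320)); ra=cv2.minAreaRect(c); print("top",ra)
bt=cv2.boxPoints(ra); print(bt)
m2,c2=big(s,(265,265,425,420)); print("scene",cv2.minAreaRect(c2)); print(cv2.approxPolyDP(c2,3,True)[:,0])
for z in(0,.034): print(z,[plane("top",*p,z).round(4) for p in bt])
a=cv2.resize(t[215:325,185:360],None,fx=4.5,fy=4.5,interpolation=2)
b=cv2.resize(s[240:420,260:430],None,fx=3.3,fy=3.3,interpolation=2)
h=max(a.shape[0],b.shape[0]); cv2.imwrite("pics/a.png",a); cv2.imwrite("pics/b.png",b)
```

```text
top ((268.9673767089844, 293.6647033691406), (144.92857360839844, 10.295231819152832), 11.210634231567383)
[[196.88498 284.62585]
 [198.88657 274.52704]
 [341.04977 302.70355]
 [339.0482  312.80237]]
scene ((389.9592590332031, 302.41400146484375), (14.25926685333252, 47.50081253051758), 46.218875885009766)
[[410 289]
 [401 289]
 [399 285]
 [383 305]
 [378 304]
 [380 313]
 [374 313]
 [372 318]
 [384 318]
 [379 315]
 [382 308]
 [394 303]
 [397 294]
 [408 295]]
0 [array([0.5095, 0.255 , 0.    ]), array([0.5337, 0.2511, 0.    ]), array([ 0.4647, -0.0877,  0.    ]), array([ 0.4409, -0.0826,  0.    ])]
0.034 [array([0.5054, 0.2481, 0.034 ]), array([0.529 , 0.2442, 0.034 ]), array([ 0.4617, -0.0862,  0.034 ]), array([ 0.4385, -0.0813,  0.034 ])]
```

View pics/a.png

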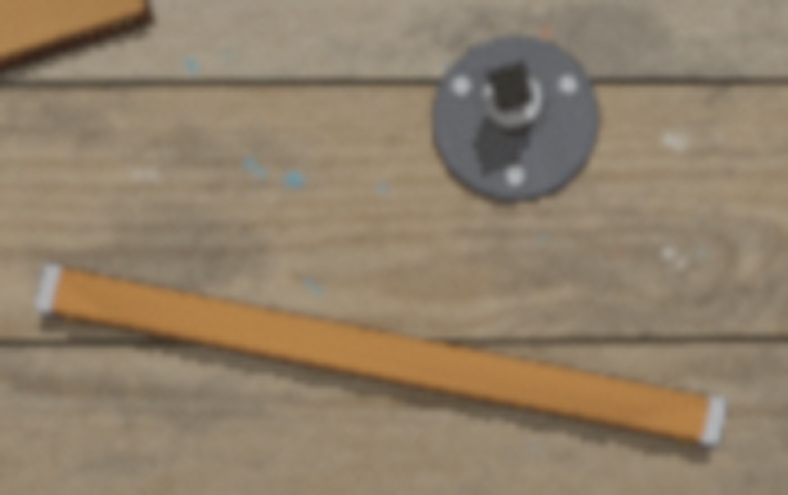

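View pics/b.png

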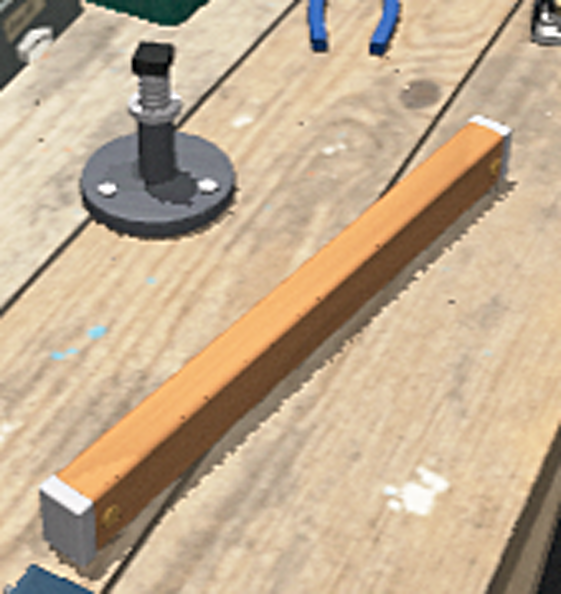

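The zoomed crops show the bar's cap corners and the pad. In the top crop the cap corners are (47,265), (38,316), (724,397) and (713,444), and the pad is at about (512,88). In the scene crop they are (41,487), (480,116) and (511,130), and the pad top is at about (154,50). Next I'll triangulate these.

Run:
```python
from h import *
T=lambda x,y:(x/4.5+185-.4,y/4.5+215-.4); S=lambda x,y:(x/3.3+260-.35,y/3.3+240-.35)
print([(-np.array(r.camera_info(n)["view"])[:3,:3].T@np.array(r.camera_info(n)["view"])[:3,3]).round(3) for n in("top","scene")])
for k,a,b in [("Lfar",(47,265),(41,487)),("Rfar",(724,397),(480,116)),("Rnear",(713,444),(511,130)),("pad",(510,84),(154,50))]:
    p,e=tri(ray("top",*T(*a)),ray("scene",*S(*b))); print(k,p.round(4),e.round(4))
c=[plane("top",*T(*a),.034) for a in[(47,265),(38,316),(724,397),(713,444)]]
print(np.round(c,4)); L=(c[0]+c[1])/2;R=(c[2]+c[3])/2
print("len",np.linalg.norm(L-R),"mid",(L+R)/2,"dir from y",np.degrees(np.arctan2(L[0]-R[0],L[1]-R[1])))
print(plane("top",*T(515,118),.008),"foot")
t=cv2.imread("pics/top0.png");s=cv2.imread("pics/scene0.png")
a=cv2.resize(t[222:262,278:322],None,fx=12,fy=12,interpolation=2);b=cv2.resize(s[245:315,280:335],None,fx=7,fy=7,interpolation=2)
h=500;o=np.zeros((500,780,3),np.uint8);o[:a.shape[0],:300*0+a.shape[1]][:, :390]=a[:,:390] if a.shape[1]>390 else a
o[:490,395:395+b.shape[1]]=b[:490]; cv2.imwrite("pics/c.png",o)
```

```text
[array([ 0.342, -0.027,  1.381]), array([0.246, 0.623, 0.537])]
Lfar [0.5316 0.2539 0.03  ] 0.0009
Rfar [ 0.4592 -0.0971  0.0315] 0.0048
Rnear [ 0.4367 -0.0907  0.0323] 0.0016
pad [0.6128 0.0115 0.0936] 0.0015
[[ 0.5315  0.2533  0.034 ]
 [ 0.505   0.257   0.034 ]
 [ 0.4614 -0.0964  0.034 ]
 [ 0.4374 -0.0905  0.034 ]]
len 0.35530256371303953 mid [0.48379658 0.0808414  0.034     ] dir from y 11.175873725683637
[0.61302435 0.01170479 0.008     ] foot
```

View pics/c.png

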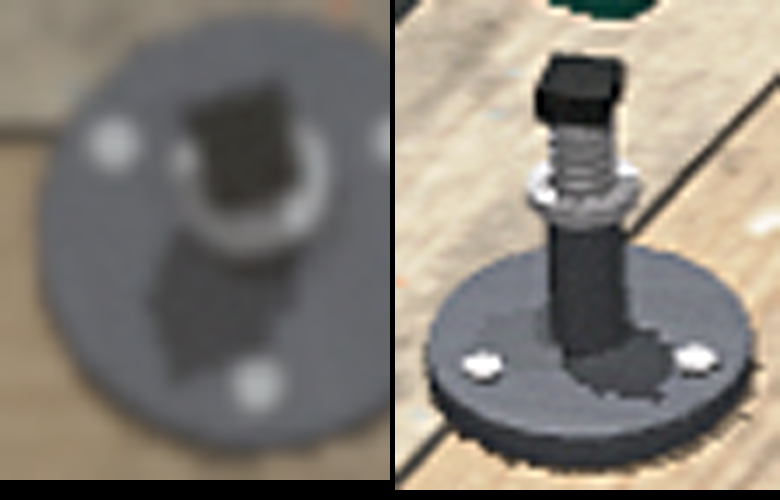

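Run:
```python
from h import *
P=lambda n,u,v,z:plane(n,u,v,z).round(3)
print("pad",tri(ray("top",297.7,233.5),ray("scene",306.6,255.7)),P("top",297.7,233.5,.095),P("scene",306.6,255.7,.095))
print("cab front z0",P("top",235,188,0),P("top",362,186,0),P("scene",205,313,0),P("scene",284,238,0))
print("cab top front: ",tri(ray("top",233,170),ray("scene",203,250)),tri(ray("top",362,160),ray("scene",282,170)))
print("toolbox z0",P("top",368,213,0),P("top",505,217,0),P("scene",300,243,0),P("scene",378,205,0))
print("tb top front",tri(ray("top",367,197),ray("scene",310,196)))
for u,v in((380,250),(450,232),(442,304),(215,226)): print(P("top",u,v,.01))
```

```text
pad (array([0.61234368, 0.01194681, 0.09215879]), np.float64(0.0020916199667323668)) [0.613 0.012 0.095] [0.609 0.016 0.095]
cab front z0 [0.748 0.17  0.   ] [ 0.752 -0.143  0.   ] [0.755 0.142 0.   ] [ 0.773 -0.158  0.   ]
cab top front:  (array([0.73792875, 0.14872606, 0.14620841]), np.float64(0.01858568667903165)) (array([ 0.75217497, -0.13034799,  0.18337464]), np.float64(0.006826573158739947))
toolbox z0 [ 0.683 -0.156  0.   ] [ 0.671 -0.491  0.   ] [ 0.728 -0.155  0.   ] [ 0.644 -0.422  0.   ]
tb top front (array([ 0.68838994, -0.14215967,  0.13147916]), np.float64(0.0026110209769835725))
[ 0.589 -0.182  0.01 ]
[ 0.633 -0.352  0.01 ]
[ 0.459 -0.325  0.01 ]
[0.65  0.214 0.01 ]
```

Call:
jog_arm --deltas '[[[1,0.5,-1,4,-0.08],[1,1.2,-3.2,4,-0.08],[1,1.2,-3.4,0,-0.082],[1,1.2,-3.4,0,-0.082],[1,1.2,-3.4,0,-0.082],[1,1.2,-3.4,0,-0.082],[1,1.2,-3.4,0,-0.082],[1,1.2,-3.4,0,-0.082]]]' --force 60

```text
time_s: 1.1
tcp_pos: [0.3838, 0.3599, 0.3253]
eef_rot: [180.0, -0.0, -63.4]
contact_force: [-0.3, 0.5, -0.2]
gripper_width: 0.0878
gripper_force: 0.0
```

Call:
jog_arm --deltas '[[[1,1.2,-3.5,0,-0.082],[1,1.2,-3.5,0,-0.082],[1,1.2,-3.5,0,-0.082],[1,1.2,-3.5,0,-0.082],[1,1.2,-3.5,-2,-0.082],[1,1.2,-3.5,-3,-0.082],[1,1.2,-3.5,-4,-0.082],[1,1.2,-3.5,-5,-0.086]]]'

```text
time_s: 2.1
tcp_pos: [0.4803, 0.0803, 0.1851]
eef_rot: [-179.9, 0.1, -101.2]
contact_force: [0.6, 1.1, -0.5]
gripper_width: 0.0877
gripper_force: 0.0
```

Run:
```python
from h import *
ci=r.camera_info("wrist"); w=r.capture("wrist"); cv2.imwrite("pics/w0.png",w)
h=cv2.cvtColor(w,cv2.COLOR_BGR2HSV); m=cv2.morphologyEx(cv2.inRange(h,(8,140,70),(22,255,255)),cv2.MORPH_OPEN,np.ones((5,5)))
c=max(cv2.findContours(m,0,2)[0],key=cv2.contourArea); ra=cv2.minAreaRect(c); b=cv2.boxPoints(ra); print(ra)
q=np.array([plane("wrist",*p,.034,ci) for p in b]); print(q.round(4)); print(np.linalg.norm(q-np.roll(q,1,0),axis=1).round(4))
s=r.get_state(); print(s["tcp_pos"],s["contact_force"],s["moment"])
```

```text
Traceback (most recent call last):
ValueError: max() iterable argument is empty
```

View pics/w0.png

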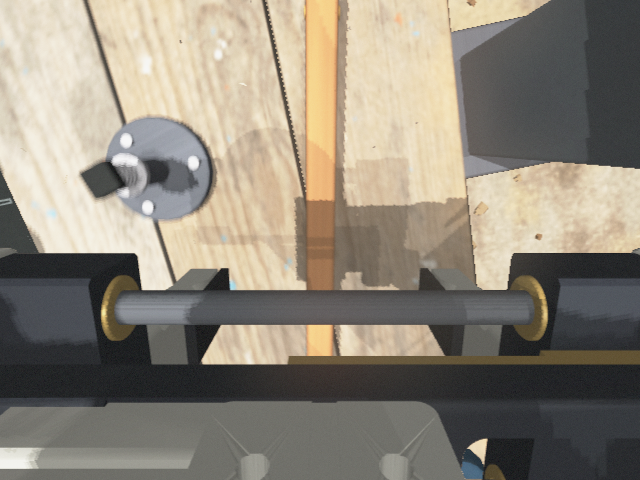

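The wrist view shows the bar running vertically, about cols 306–337, centred between the fingers (about 228–421), with the rest at the left, its pad at (101,180). I'll check the bar's axis and pad numerically.

Run:
```python
from h import *
w=cv2.imread("pics/w0.png")
h=cv2.cvtColor(w,cv2.COLOR_BGR2HSV); print(h[5,322],h[150,322],h[150,280])
for row in(5,60,120,180):
    k=np.where(h[row,290:355,1]>130)[0]+290; e=[plane("wrist",u,row,.034) for u in(k.min(),k.max()+1)]
    print(row,k.min(),k.max(),np.round(e,4).tolist(),np.linalg.norm(e[0]-e[1]).round(4),((e[0]+e[1])/2).round(4))
print("pad",plane("wrist",101,178,.095),tri(ray("top",297.7,233.5),ray("wrist",101,178)))
s=r.get_state(); print(s["tcp_pos"],s["eef_rot"],s["contact_force"],s["moment"])
```

```text
[ 20 108 246] [ 16 118 240] [ 17  60 210]
5 306 337 [[0.4573, -0.0814, 0.034], [0.4356, -0.0771, 0.034]] 0.0221 [ 0.4465 -0.0792  0.034 ]Traceback (most recent call last):
  File "<stdin>", line 5, in <module>
    return umr_minimum(a, axis, None, out, keepdims, initial, where)
ValueError: zero-size array to reduction operation minimum which has no identity
```

Run:
```python
from h import *
w=cv2.imread("pics/w0.png")
h=cv2.cvtColor(w,cv2.COLOR_BGR2HSV)
for row in(5,60,120,180):
    k=np.where(h[row,290:345,1]>95)[0]+290; e=[plane("wrist",u,row,.034) for u in(k.min(),k.max()+1)]
    print(row,k.min(),k.max(),np.linalg.norm(e[0]-e[1]).round(4),((e[0]+e[1])/2).round(4))
print("pad",plane("wrist",101,178,.095),tri(ray("top",297.7,233.5),ray("wrist",101,178)))
s=r.get_state(); print(s["tcp_pos"],s["eef_rot"],s["contact_force"],s["moment"])
```

```text
5 305 338 0.0235 [ 0.4465 -0.0792  0.034 ]
60 306 336 0.0222 [ 0.4539 -0.045   0.034 ]
120 306 335 0.0223 [ 0.4626 -0.0049  0.034 ]
180 306 335 0.0231 [0.4716 0.0384 0.034 ]
pad [0.59968634 0.00490863 0.095     ] (array([0.61796325, 0.00854605, 0.06623261]), np.float64(0.009351909786819407))
[0.47670254 0.07629766 0.1778685 ] [ 179.55962209   -0.26257074 -101.58671248] [-3.33518451 -4.28834372 -7.24534338] [-0.70032935  0.57193443  0.02021396]
```

Call:
jog_arm --deltas '[[[1,0,0,0,0],[1,0,0,0,0],[1,0,0,0,0],[1,0,0,0,0]]]'

```text
time_s: 2.65
tcp_pos: [0.48, 0.0821, 0.1864]
eef_rot: [-179.9, 0.1, -101.0]
contact_force: [1.3, -0.5, 0.4]
gripper_width: 0.0876
gripper_force: 0.0
```

```bash
cat >> h.py <<'E'
def barline():
    ci=r.camera_info("wrist"); w=r.capture("wrist"); h=cv2.cvtColor(w,cv2.COLOR_BGR2HSV); M=[]
    for row in range(5,190,10):
        k=np.where(h[row,290:345,1]>95)[0]+290
        if len(k)<10: continue
        e=[plane("wrist",u,row,.034,ci) for u in(k.min(),k.max()+1)]
        if .02<np.linalg.norm(e[0]-e[1])<.027: M.append((e[0]+e[1])/2)
    M=np.array(M); f=np.polyfit(M[:,1],M[:,0],1); return ci,w,f
E
python3 - <<'E'
from h import *
s=r.get_state(); print(s["tcp_pos"],s["eef_rot"],s["contact_force"],s["moment"])
ci,w,f=barline(); cv2.imwrite("pics/w1.png",w)
print("x at tcp y",np.polyval(f,s["tcp_pos"][1]),"angle",np.degrees(np.arctan(f[0])))
g=cv2.cvtColor(w,cv2.COLOR_BGR2GRAY)[150:215,70:125]; m=(g<60).astype(np.uint8); n,l,st,ce=cv2.connectedComponentsWithStats(m)
i=1+st[1:,4].argmax(); print(st[i],ce[i]+[70,150]); u,v=ce[i]+[70,150]
print("pad",plane("wrist",u,v,.093,ci),tri(ray("top",297.7,233.5),ray("wrist",u,v,ci)),tri(ray("scene",306.6,255.7),ray("wrist",u,v,ci)))
s=r.get_state(); print(s["tcp_pos"],s["contact_force"],s["moment"])
E
```

```text
[0.47996322 0.08207964 0.18644313] [-1.79924624e+02  6.92156745e-02 -1.00981917e+02] [ 1.26286603 -0.52511698  0.40641516] [ 0.09697637 -0.08361739  0.03366755]
x at tcp y 0.48454615504713544 angle 11.475341767707594
[ 28   9  27  40 283] [113.34982332 175.70671378]
pad [0.603503   0.01214462 0.093     ] (array([0.61834402, 0.01234298, 0.06772456]), np.float64(0.0015591084590556705)) (array([0.60789429, 0.0125412 , 0.0914976 ]), np.float64(0.0061513791769027375))
[0.47987475 0.08192722 0.18625352] [0.02054099 0.64429241 0.00904545] [ 0.07921194 -0.07794181  0.0032166 ]
```

Call:
jog_arm --deltas '[[[1,0.45,0,-2.5,-0.006],[1,0,0,-3,0],[1,0,0,-3,0],[1,0,0,-2.5,0],[1,0,0,-2,0],[1,0,0,-1.5,0],[1,0,0,-0.9,0],[1,0,0,-0.4,0]]]'

```text
time_s: 3.7
tcp_pos: [0.4843, 0.0814, 0.0274]
eef_rot: [180.0, -0.0, -101.4]
contact_force: [0.1, -0.3, -0.3]
gripper_width: 0.0879
gripper_force: 0.0
```

Call:
jog_arm --deltas '[[[1,0,0,0,0],[1,0,0,0,0],[-0.3,0,0,0,0],[-0.4,0,0,0,0],[-0.5,0,0,0,0],[-0.8,0,0,0,0],[-0.8,0,0,0,0],[-0.8,0,0,0,0]]]'

```text
time_s: 4.7
tcp_pos: [0.4842, 0.0812, 0.0275]
eef_rot: [180.0, -0.0, -101.4]
contact_force: [0.1, 0.6, 0.2]
gripper_width: 0.0333
gripper_force: 0.0
```

Call:
jog_arm --deltas '[[[-0.8,0,0,0,0],[-0.8,0,0,0,0],[-0.8,0,0,0,0],[-0.8,0,0,0,0],[-0.8,0,0,0,0]]]' --force 60

```text
time_s: 5.32
tcp_pos: [0.484, 0.0812, 0.0275]
eef_rot: [180.0, -0.0, -101.4]
contact_force: [-2.9, 2.5, 1.0]
gripper_width: 0.0241
gripper_force: 60.0
```

```bash
cat > s.py <<'E'
from h import *
s=r.get_state()
for k in("time_s","tcp_pos","eef_rot","contact_force","moment","gripper_width","gripper_force"): print(k,np.round(s[k],4))
E
python3 s.py
```

```text
time_s 5.325
tcp_pos [0.484  0.0812 0.0275]
eef_rot [ 1.799802e+02 -8.600000e-03 -1.014078e+02]
contact_force [-2.8738  2.5017  1.026 ]
moment [ 0.7743  1.085  -0.1029]
gripper_width 0.0241
gripper_force 60.0028
```

Call:
jog_arm --deltas '[[[-0.8,0,0,0.2,0],[-0.8,0,0,0.2,0],[-0.8,0,0,0.2,0],[-0.8,0,0,0.2,0],[-0.8,0,0,0,0],[-0.8,0,0,0,0],[-0.8,0,0,0,0]]]'

```text
time_s: 6.2
tcp_pos: [0.4842, 0.0812, 0.0355]
eef_rot: [180.0, -0.0, -101.4]
contact_force: [1.1, -0.5, -6.0]
gripper_width: 0.0237
gripper_force: 60.0
```

```bash
python3 s.py
```

```text
time_s 6.2
tcp_pos [0.4842 0.0812 0.0355]
eef_rot [ 1.799949e+02 -4.000000e-03 -1.013995e+02]
contact_force [ 1.1334 -0.4762 -5.9764]
moment [ 0.2272 -0.0964  0.0631]
gripper_width 0.0237
gripper_force 59.9967
```

```bash
cat > m.py <<'E'
from h import *
D=[]
for i in range(14):
    s=r.get_state(); D.append(np.r_[s["contact_force"],s["moment"],s["tcp_pos"],s["eef_rot"]]); r.capture("top")
D=np.array(D); m=D.mean(0); print(m.round(4), D.std(0)[:6].round(3)); 
a=np.radians(11.3); u=np.array([np.sin(a),np.cos(a)]) 
Mperp=m[3]*u[1]-m[4]*u[0]; print("offset along bar toward +y (m)",Mperp/m[2],s["time_s"])
E
python3 m.py
```

```text
[ 1.449000e-01  1.775000e-01 -6.181200e+00  2.473000e-01 -1.074000e-01
  1.110000e-02  4.842000e-01  8.120000e-02  3.550000e-02  7.714060e+01
 -1.700000e-03 -1.014018e+02] [0.457 0.369 0.308 0.027 0.023 0.027]
offset along bar toward +y (m) -0.042635653369323366 6.85
```

Call:
jog_arm --deltas '[[[-0.8,0,0,-0.2,0],[-0.8,0,0,-0.2,0],[-0.8,0,0,-0.2,0],[-0.8,0,0,-0.15,0],[-0.8,0,0,-0.05,0],[-0.2,0,0,0,0],[-0.2,0,0,0,0],[-0.2,0,0,0,0]]]'

```text
time_s: 7.9
tcp_pos: [0.4846, 0.0814, 0.0279]
eef_rot: [-180.0, 0.0, -101.4]
contact_force: [0.1, 0.4, 0.0]
gripper_width: 0.0347
gripper_force: 0.0
```

Call:
jog_arm --deltas '[[[-0.2,0,0,0,0],[-0.2,-0.2,-1.0,0,0],[-0.2,-0.2,-1.1,0,0],[-0.2,-0.2,-1.1,0,0],[-0.2,-0.2,-1.0,0,0],[-0.2,0,0,0,0],[-0.2,0,0,0,0]]]'

```text
time_s: 8.78
tcp_pos: [0.4764, 0.0392, 0.0276]
eef_rot: [-180.0, 0.0, -101.4]
contact_force: [-1.3, -1.0, -0.6]
gripper_width: 0.0353
gripper_force: 0.0
```

```bash
python3 m.py;python3 s.py
```

```text
[-1.029000e-01 -1.050000e-02  2.173000e-01  7.280000e-02 -6.650000e-02
  8.300000e-03  4.763000e-01  3.940000e-02  2.760000e-02 -2.571090e+01
  1.800000e-03 -1.013911e+02] [0.564 0.63  0.524 0.023 0.026 0.023]
offset along bar toward +y (m) 0.3882747381420012 9.425
time_s 9.475
tcp_pos [0.4762 0.0393 0.0276]
eef_rot [-1.799999e+02  2.100000e-03 -1.014010e+02]
contact_force [0.0179 0.0383 0.0176]
moment [ 0.097  -0.0475  0.0741]
gripper_width 0.035
gripper_force 0.0
```

Call:
jog_arm --deltas '[[[-0.2,0.15,0.7,0,0],[-0.2,0.12,0.7,0,0],[-0.2,0,0,0,0],[-0.8,0,0,0,0],[-0.8,0,0,0,0],[-0.8,0,0,0,0],[-0.8,0,0,0,0],[-0.8,0,0,0,0]]]' --force 60

```text
time_s: 10.48
tcp_pos: [0.4786, 0.0532, 0.0275]
eef_rot: [180.0, -0.0, -101.4]
contact_force: [-2.8, 2.6, 0.9]
gripper_width: 0.0234
gripper_force: 60.0
```

Call:
jog_arm --deltas '[[[-0.8,0,0,0,0],[-0.8,0,0,0.2,0],[-0.8,0,0,0.2,0],[-0.8,0,0,0.2,0],[-0.8,0,0,0.2,0],[-0.8,0,0,0,0],[-0.8,0,0,0,0],[-0.8,0,0,0,0]]]'

```text
time_s: 11.48
tcp_pos: [0.4788, 0.0532, 0.0355]
eef_rot: [180.0, -0.0, -101.4]
contact_force: [0.2, 0.7, -5.5]
gripper_width: 0.0233
gripper_force: 60.0
```

```bash
sed -i 's/^D=np.array(D).*/&; m[3:5]-=[.073,-.067]; m[2]-=.1/' m.py; python3 m.py;python3 s.py
```

```text
time_s 11.475
tcp_pos [0.4788 0.0532 0.0355]
eef_rot [ 1.799923e+02 -4.500000e-03 -1.014029e+02]
contact_force [ 0.2061  0.6515 -5.5093]
moment [ 0.0724 -0.0923 -0.0048]
gripper_width 0.0233
gripper_force 59.9977  File "m.py", line 5
    D=np.array(D); m=D.mean(0); print(m.round(4), D.std(0)[:6].round(3)); ; m[3:5]-=[.073,-.067]; m[2]-=.1
                                                                          ^
SyntaxError: invalid syntax
```

```bash
sed -i 's/; ; m/; m/' m.py; python3 m.py
```

```text
[-1.382000e-01  6.990000e-02 -6.232100e+00  7.040000e-02 -6.660000e-02
  8.700000e-03  4.789000e-01  5.320000e-02  3.550000e-02  1.285685e+02
 -1.900000e-03 -1.014020e+02] [0.3   0.539 0.404 0.027 0.026 0.024]
offset along bar toward +y (m) 0.0004126299477438168 12.125
```

Call:
jog_arm --deltas '[[[-0.8,0,0,0.6,0],[-0.8,0,0,1.2,0],[-0.8,0,0,1.8,0],[-0.8,0,0,2.0,0],[-0.8,0,0,2.0,0],[-0.8,0,0,1.8,0],[-0.8,0,0,1.4,0],[-0.8,0,0,0.9,0]]]'

```text
time_s: 13.18
tcp_pos: [0.479, 0.0533, 0.1536]
eef_rot: [-180.0, 0.0, -101.4]
contact_force: [0.0, 0.4, -7.2]
gripper_width: 0.0236
gripper_force: 60.0
```

Call:
jog_arm --deltas '[[[-0.8,0.5,-0.16,0,0],[-0.8,1.2,-0.37,0,0],[-0.8,1.8,-0.55,0,0],[-0.8,2.2,-0.68,0,0],[-0.8,2.2,-0.68,0,0],[-0.8,2.0,-0.61,0,0],[-0.8,1.6,-0.49,0,0],[-0.8,1.2,-0.37,0,0]]]'

```text
time_s: 14.18
tcp_pos: [0.6069, 0.0135, 0.1517]
eef_rot: [179.9, -0.0, -101.4]
contact_force: [-0.3, -0.2, -6.8]
gripper_width: 0.0237
gripper_force: 60.0
```

Call:
jog_arm --deltas '[[[-0.8,0.72,-0.21,0,0],[-0.8,0,0,0,0],[-0.8,0,0,0,0],[-0.8,0,0,0,0],[-0.8,0,0,0,0]]]'

```text
time_s: 14.8
tcp_pos: [0.6129, 0.0122, 0.1528]
eef_rot: [-180.0, 0.0, -101.4]
contact_force: [0.4, 0.1, -5.3]
gripper_width: 0.0236
gripper_force: 60.0
```

```bash
python3 s.py
python3 - <<'E'
from h import *
a=r.capture("scene"); t=r.capture("top")
o=np.hstack([a[150:400,130:470], t[130:380,150:440]]); cv2.imwrite("pics/d.png",o)
E
```

```text
time_s 14.8
tcp_pos [0.6129 0.0122 0.1528]
eef_rot [-1.799870e+02  1.090000e-02 -1.013828e+02]
contact_force [ 0.3736  0.0842 -5.3071]
moment [ 0.0441 -0.0526 -0.019 ]
gripper_width 0.0236
gripper_force 59.9978
```

View pics/d.png

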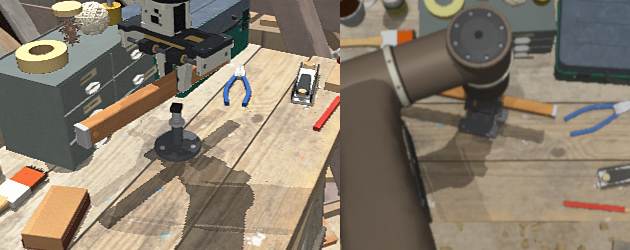

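The view shows the bar held level above the pad (scene crop about (177,105)), clear of the cabinet, with the bystanders unmoved. I'll lower it slowly.

Call:
jog_arm --deltas '[[[-0.8,0,0,-0.4,0],[-0.8,0,0,-0.7,0],[-0.8,0,0,-0.7,0],[-0.8,0,0,-0.5,0],[-0.8,0,0,-0.2,0],[-0.8,0,0,-0.1,0],[-0.8,0,0,0,0],[-0.8,0,0,0,0]]]'

```text
time_s: 15.9
tcp_pos: [0.6132, 0.0121, 0.1268]
eef_rot: [-180.0, 0.0, -101.4]
contact_force: [-0.4, 0.3, -6.7]
gripper_width: 0.0237
gripper_force: 60.0
```

Call:
jog_arm --deltas '[[[-0.8,0,0,-0.1,0],[-0.8,0,0,-0.1,0],[-0.8,0,0,-0.1,0],[-0.8,0,0,-0.1,0],[-0.8,0,0,-0.1,0],[-0.8,0,0,-0.05,0],[-0.8,0,0,0,0],[-0.8,0,0,0,0]]]'

```text
time_s: 16.9
tcp_pos: [0.6131, 0.012, 0.1212]
eef_rot: [-180.0, 0.0, -101.4]
contact_force: [-0.7, -0.2, -3.6]
gripper_width: 0.0235
gripper_force: 60.0
```

```bash
sed -i 's/range(14)/range(8)/' m.py; python3 m.py
```

```text
[-9.300000e-01  2.783000e-01 -3.707000e+00  1.276000e-01  3.631000e-01
  1.180000e-02  6.131000e-01  1.200000e-02  1.211000e-01 -1.799974e+02
  7.000000e-04 -1.014010e+02] [0.429 0.272 0.35  0.014 0.029 0.029]
offset along bar toward +y (m) 0.008064367321246955 17.25
```

Call:
jog_arm --deltas '[[[-0.8,0,0,-0.05,0],[-0.8,0,0,-0.05,0],[-0.8,0,0,-0.05,0],[-0.8,0,0,-0.03,0],[-0.8,0,0,0,0],[-0.8,0,0,0,0]]]'

```text
time_s: 18.05
tcp_pos: [0.6131, 0.012, 0.1194]
eef_rot: [-180.0, 0.0, -101.4]
contact_force: [-2.4, 0.1, -0.9]
gripper_width: 0.0236
gripper_force: 60.0
```

```bash
python3 m.py
```

```text
[-2.459100e+00  5.373000e-01 -2.670000e-02  1.995000e-01  9.057000e-01
  6.000000e-03  6.131000e-01  1.200000e-02  1.193000e-01 -1.799964e+02
  2.000000e-04 -1.014004e+02] [0.49  0.401 0.462 0.03  0.022 0.026]
offset along bar toward +y (m) 0.5251489628100269 18.4
```

Call:
jog_arm --deltas '[[[-0.4,0,0,0,0],[-0.4,0,0,0,0],[-0.4,0,0,0,0],[-0.4,0,0,0,0]]]'

```text
time_s: 18.95
tcp_pos: [0.6133, 0.012, 0.1193]
eef_rot: [-180.0, 0.0, -101.4]
contact_force: [0.2, 0.7, -0.4]
gripper_width: 0.0263
gripper_force: 0.0
```

```bash
python3 s.py
python3 - <<'E'
from h import *
a=r.capture("scene"); cv2.imwrite("pics/e.png",cv2.resize(a[180:320,190:390],None,fx=3.5,fy=3.5))
E
```

```text
time_s 18.95
tcp_pos [0.6133 0.012  0.1193]
eef_rot [-1.799820e+02  4.900000e-03 -1.014016e+02]
contact_force [ 0.2051  0.7124 -0.3815]
moment [ 0.0575 -0.0276 -0.0392]
gripper_width 0.0263
gripper_force 0.0
```

View pics/e.png

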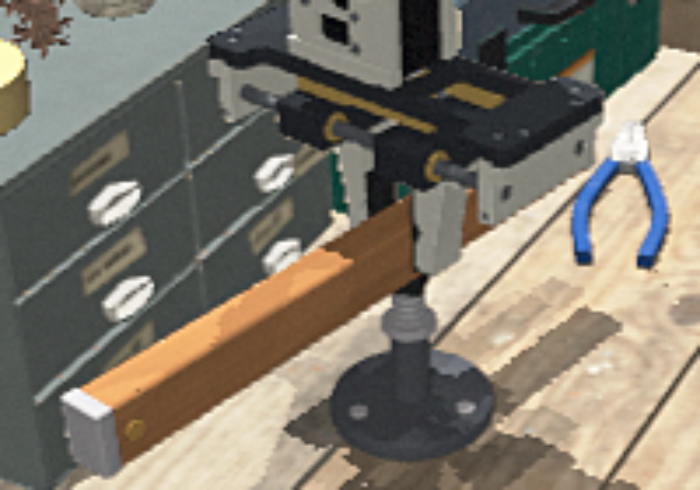

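The bar sits on the pad, its left cap at crop (90,430), and looks level. The pads are free and force is near zero. I'll open further and watch whether the cap moves.

Call:
jog_arm --deltas '[[[0.3,0,0,0,0],[0.3,0,0,0,0],[0.3,0,0,0,0],[0.3,0,0,0,0],[0.3,0,0,0,0],[0.3,0,0,0,0],[0.3,0,0,0,0],[0.3,0,0,0,0]]]'

```text
time_s: 20.0
tcp_pos: [0.6131, 0.0121, 0.1193]
eef_rot: [180.0, 0.0, -101.4]
contact_force: [0.5, -0.5, 0.0]
gripper_width: 0.0572
gripper_force: 0.0
```

```bash
cat > cap.py <<'E'
from h import *
import os
a=r.capture("scene"); g=a[270:325,200:232]
p="pics/ref.png"
if not os.path.exists(p): cv2.imwrite(p,g)
m=cv2.matchTemplate(a[255:345,190:245],cv2.imread(p)[5:-5,5:-3],cv2.TM_CCOEFF_NORMED); _,s,_,l=cv2.minMaxLoc(m)
print("cap shift",l[0]-15,l[1]-20,s,r.get_state()["time_s"],r.get_state()["gripper_width"])
E
python3 cap.py; python3 cap.py
```

```text
cap shift 0 0 1.0 20.05 0.056775903695776966
cap shift 0 0 0.9990083575248718 20.1 0.05716555455365643
```

Call:
jog_arm --deltas '[[[0.3,0,0,0,0],[0.3,0,0,0,0],[0.3,0,0,0,0],[0.3,0,0,0,0],[0.3,0,0,0,0],[0.3,0,0,0,0],[0.3,0,0,0,0],[0.3,0,0,0,0]]]'

```text
time_s: 21.1
tcp_pos: [0.6131, 0.012, 0.1193]
eef_rot: [-180.0, -0.0, -101.4]
contact_force: [0.4, 0.6, 0.2]
gripper_width: 0.0567
gripper_force: 0.0
```

```bash
python3 cap.py
```

```text
cap shift 0 0 0.9990349411964417 21.15 0.05731766935065971
```

Call:
jog_arm --deltas '[[[0.3,0,0,0.5,0],[0.3,0,0,1,0],[0.3,0,0,1.5,0],[0.3,0,0,2,0],[0.3,0,0,2,0],[0.3,0,0,3,0],[0.3,0,0,3,0],[0.3,0,0,3,0]]]'

```text
time_s: 22.15
tcp_pos: [0.613, 0.012, 0.2817]
eef_rot: [-179.9, 0.0, -101.4]
contact_force: [-0.0, 0.7, -0.3]
gripper_width: 0.057
gripper_force: 0.0
```

Call:
jog_arm --deltas '[[[0.3,-1,0,2,0],[0.3,-2,0,0,0],[0.3,-3,0,0,0],[0.3,-3,0,0,0],[0.3,-2,0,0,0],[0.3,-1,0,0,0],[0.3,0,0,0,0],[0.3,0,0,0,0]]]'

```text
time_s: 23.15
tcp_pos: [0.4936, 0.0121, 0.2993]
eef_rot: [-180.0, -0.0, -101.4]
contact_force: [0.1, 0.9, 0.5]
gripper_width: 0.0573
gripper_force: 0.0
```

```bash
python3 cap.py; python3 s.py|head -2
python3 - <<'E'
from h import *
a=r.capture("scene"); t=r.capture("top"); cv2.imwrite("pics/f.png",np.hstack([cv2.resize(a[190:320,190:390],None,fx=2.2,fy=2.2), cv2.resize(t[190:303,190:390],None,fx=1.7,fy=2.53)[:286]]))
E
```

```text
cap shift 0 0 0.9966496825218201 23.2 0.05702306673788025
time_s 23.2
tcp_pos [0.4936 0.0121 0.2991]
```

View pics/f.png

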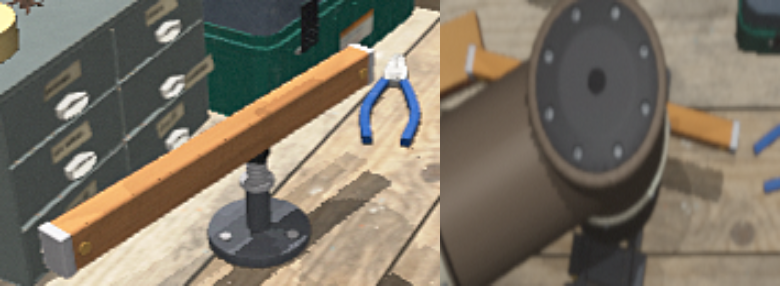

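The bar rests on the pad by itself, with its caps at crop (57,250) and (365,55), and the robot is clear. A quick numeric check of the two end heights before handing in.

Run:
```python
from h import *
S=lambda x,y:(x/2.2+190-.3,y/2.2+190-.3); T=lambda x,y:(x/1.7+190-.2,y/2.53+190-.3)
for k,a,b in(("Lfar",(41,228),(473,46)),("Rfar",(361,44),(740-0,122)),("Rnear",(376,51),(735,150))):
    p,e=tri(ray("scene",*S(*a)),ray("top",*T(b[0]-440,b[1]))); print(k,p.round(4),e.round(4),plane("scene",*S(*a),.126).round(4))
```

```text
Lfar [0.6676 0.2094 0.1193] 0.0013 [0.6615 0.2162 0.126 ]
Rfar [ 0.5924 -0.1411  0.1226] 0.0079 [ 0.5854 -0.135   0.126 ]
Rnear [ 0.5705 -0.133   0.1233] 0.0017 [ 0.5675 -0.1282  0.126 ]
```

Both ends stand at about 0.12 m, which is level within measurement error, and the bar is still.

```bash
python3 cap.py; python3 -c "
from plant import r
print(r.close_job())"
```

```text
cap shift 0 0 0.9966495633125305 23.35 0.057020980554857534
the job is handed in; nothing more can be done
None
```

The bar rests level and by itself on the sprung pad, balanced about 28 mm from its middle toward the robot's right, with both ends free and the other tools untouched; I handed the job in at about 23 s, and no verdict came back.

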